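Lock the stand and snap the dust cap onto the alternator hub

ROBOT

A 7-joint arm with a two-finger parallel gripper is mounted at the origin on the work surface. World frame = base frame: x ahead of the robot, y to its left, z up, the work surface at z = 0. Lengths are in mm, angles in rad, forces in N, time in s.
With the tool pointing down it reaches from about 400 to 850 mm from the base axis. Payload 4.5 kg.
Tool frame: the origin (TCP) lies at the very end of the fingers, on their centre line; the grasp point (between the pads) lies 19 mm behind it (bot.grip_point_offset is the distance from the TCP to the grasp point, in mm); z points along the fingers, y is the line along which they close (so a half turn about z gives the same grasp; the last joint's range is limited). The gripper opens to 88 mm and grips with 3 to 60 N. Pads are 18 mm wide; open, the fingers measure 123 mm over their backs; the gripper's body (75 mm by 187 mm) begins 45 mm behind the grasp point.
Start: joints at [-1.112, 0.689, -0.195, 1.565, 0.157, 0.902, -0.215], TCP at [257.571, 569.483, 238.743] pointing down, gripper open.
Joint ranges: [-3.01, 3.01], [-0.46, 2.08], [-1.47, 1.51], [0.13, 2.56], [-1, 4.14], [0.04, 2.09], [-2.66, 2.66]. Speed limits (rad/s): [2.57, 2.57, 3.14, 3.14, 3.14, 3.14, 3.14].

INTERFACE

Orientations are given as a 3x3 rotation matrix whose columns are the frame's x, y, z axes.
In Python, from plant import readout, imaging, bot gives the robot as it stands.
- The arm moves only by the tool move_arm, never from a script. Its argument "motion" is text: rows parted by semicolons, each of 7 numbers parted by spaces: the finger opening in m, from 0 to 0.0881, then the shift along the world's x, y, z in m, then the turn, a rotation vector about the world's x, y, z in degrees. In form: claw dx dy dz ax ay az; .... A call has 1 to 5 rows; each row shifts and turns the commanded pose from where the row before left it; what a row does not reach is not made up. A row lasts 1/10 s, in which the tool goes at most 50 mm and 8.59 degrees, less where a joint would pass 70% of its speed; a pose out of reach is approached as far as the arm can. A call is refused whole if a number of a shift passes 0.05 or a number of a turn 8.59, either way. A call with a gripper value outside its range is refused whole. The fingers move at their own pace and stop on an object; the grip force is fixed at half the most. Time passes only in rows, so rows that do not move let the fingers close. It gives the time, the measured TCP pose, the force, the opening and the grip force at its end, in the units of the state.
- readout.get_obs(): the state, without advancing time (a new reading comes with each control period).
- imaging.read_camera(name): name is "side" or "top" or "wrist"; returns a dict with "pixels" (480x640x3 uint8, red, green, blue), "K" (3x3 intrinsics, pixels), "view" (4x4, takes a point from world to camera coordinates); the wrist camera has in their place "tool_from_camera" (4x4, takes a point from camera to tool coordinates, whose origin is the TCP and whose axes are the flange's). Camera axes: x right, y down, z forward; pixel columns grow to the right and rows downward; lengths in mm; the calibration is good to about 2 mm. A picture is of the moment at which its call begins: read the wrist's pose just before it. There is no depth.
- bot.finish_job(): hands the job in; it is judged then, once.
The state is a dict: "clock": time; "joint_pos": joint angles; "joint_velocities": joint speeds; "joint_efforts": joint torques, N m; "tool_pos": TCP position; "ee_rot": TCP orientation; "wrist_force": force on the tool from outside, world axes, zero at the start; "ft_torque": the same for the moment, N m; "width": finger opening in mm; "gripper_force": force on a finger pad.
Only numpy, scipy, OpenCV 4.12 (cv2) and the standard library are available. Lean on these libraries where they do the work, as an engineer would, in place of code of your own. Each camera call takes 0.05 s, during which the arm holds its last target. There are 200 camera calls.

TASK

First lock the sliding post of the assembly stand by turning its clamp knob clockwise all the way to the stop. Then pick up the middle-sized black cap (35 mm across) from the bench and press it straight down over the hub of the alternator end frame until it clicks and sits fully home on its seat, without the post sinking. Do not let up after the click: keep pressing the cap down firmly and finish while the gripper is still pressing it. Leave the other two black caps, the wide and the narrow one, where they are.

Things in the scene. Friction and masses are not known exactly. Their poses are not given: they have to be found in the camera images.
- stand: Assembly stand, fixed to the bench: steel base plate 130 x 270 x 12 mm with a grey painted clamp block, its top 62 mm above the bench. Origin on the bench under the axis of the post; the clamp knob stands 120 mm away along the stand's own -y. z up.
- post (a joint): Height of the sliding post in its sleeve, 0 (lowest) to 0.035 m. The post (30 mm square bar) carries an aluminium alternator end frame 92 mm across; on its top face are the seat and the hub. Unlocked, the post is held only by about 7 N of drag and sinks when pushed down harder than that; with the knob at its stop it is clamped and bears 30 N.
- clamp (a joint): Angle of the clamp knob: 0 is fully free, 1.45 rad is the stop, locked from about 1.15 on. Grows clockwise seen from above. Starts at 0 to 0.15. Turning takes 0.15 to 0.25 N m and the knob stays where it is left.
- clamp_grip (a point): Point on the axis of the clamp knob at the height to grip, about 99 mm above the bench. The knob has an upright bar grip along the point's own x (42 mm long, 14 mm wide, 32 mm tall, its top 7 mm above this point) that turns with the knob; a round foot 44 mm across lies under the bar.
- seat_top (a point): Centre of the upper face of the seat (steel disc 48 mm across, 6 mm thick), on the hub's axis, about 107 to 125 mm above the bench at the start; moves with the post. The hub is a steel boss 21 mm across rising 22 mm above this face, tip tapered to 15 mm; three brass spring rollers stick out of it to 13.5 mm from the axis, 6.8 mm above the face.
- cap: Snap cap that fits: black plastic, 35 mm outside diameter, 30 mm tall, 35 g. Flat top, open underside with a lip 23.6 mm in inner diameter; bore 25 mm deep. Stands open side down. Origin at the centre of its lower edge. Put on loosely it rests on the rollers, edge 10 mm above the seat; a straight push of 8 to 10 N snaps it past them (force drops), flat on the seat, held there.
- wide_cap: Not to be used: wide low black cap, 50 mm outside diameter, 20 mm tall. Origin at the centre of its lower edge.
- narrow_cap: Not to be used: narrow tall black cap, 24 mm outside diameter, 36 mm tall. Origin at the centre of its lower edge.
Mind the look-alikes: they are no part of the job. What is shaped like the cap but red, turquoise or yellow is not meant.

How it is judged:
By the outcome, as a careful person would: the job done as asked, in the order asked, and still so for the second after the job is handed in, while the arm keeps its last pose, push and grip.
It also fails if it takes over 70 s, if anything falls off the work surface, if the arm or the gripper's body presses on something with over 40 N, if the wrist force passes 120 N, or if a joint passes its speed limit or range.

## Working session

There is one attempt and no reset: what is moved stays moved. The work goes in short steps, Python scripts to look and compute and a tool call to move; the robot and the scene stay as the last step left them, time stands still between calls to the robot, and variables do not carry over. Pictures are saved under pics/ and viewed, at most 10 in all, crops included, and the job is handed in when it is done.

Besides the shell and the picture viewer there is one more tool, called after ">>>" by a JSON object that holds its "name" and its "arguments". move_arm: Moves the arm, as the interface text tells. Its arguments: {"type":"object","properties":{"motion":{"type":"string"}},"required":["motion"]}

```bash
mkdir -p pics
cat > h.py <<'E'
import numpy as np, cv2
from plant import readout, imaging, bot
def cam(n):
    o=readout.get_obs(); c=imaging.read_camera(n); K=np.array(c["K"])
    if n=="wrist":
        T=np.eye(4);T[:3,:3]=np.array(o["ee_rot"]).reshape(3,3);T[:3,3]=o["tool_pos"]
        M=T@np.array(c["tool_from_camera"])
    else: M=np.linalg.inv(np.array(c["view"]))
    return np.array(c["pixels"]),K,M
def ray(K,M,u,v):
    d=M[:3,:3]@np.linalg.solve(K,[u,v,1.]); return M[:3,3],d/np.linalg.norm(d)
def onz(K,M,u,v,z):
    p,d=ray(K,M,u,v); return p+d*(z-p[2])/d[2]
def proj(K,M,P):
    q=np.linalg.inv(M)@np.append(P,1); q=K@q[:3]; return q[:2]/q[2]
def meet(r1,r2):
    A=np.zeros((3,3));b=np.zeros(3)
    for p,d in(r1,r2):
        Q=np.eye(3)-np.outer(d,d);A+=Q;b+=Q@p
    return np.linalg.solve(A,b)
def save(n,im): cv2.imwrite("pics/"+n,im[:,:,::-1])
E
python3 - <<'E'
from h import *
for n in("top","side"):
    im,K,M=cam(n);save(n+".png",im);print(n,K.round(0).tolist(),M.round(2).tolist())
o=readout.get_obs();print(o)
E
```

```text
top [[459.0, 0.0, 319.0], [0.0, 459.0, 248.0], [0.0, 0.0, 1.0]] [[0.01, -1.0, 0.08, 440.16], [-1.0, -0.01, 0.0, 65.04], [-0.0, -0.08, -1.0, 977.15], [0.0, 0.0, 0.0, 1.0]]
side [[454.0, 0.0, 323.0], [0.0, 454.0, 248.0], [0.0, 0.0, 1.0]] [[-0.76, -0.49, 0.43, 204.05], [-0.65, 0.55, -0.52, 426.72], [0.02, -0.68, -0.73, 628.83], [0.0, 0.0, 0.0, 1.0]]
{'clock': 0.1, 'joint_pos': array([-1.11219406,  0.6898798 , -0.19451289,  1.56624079,  0.15730812,
        0.90248368, -0.2151248 ]), 'joint_velocities': array([-0.00070889, -0.00258225, -0.00048697, -0.00359938,  0.00135925,
        0.0007728 , -0.00028979]), 'joint_efforts': array([-3.06812035e-03, -5.28498745e+01, -1.27131421e+00, -1.53834254e+01,
       -5.25274768e-02,  2.08647834e-03,  3.08505366e-05]), 'tool_pos': array([257.40064164, 568.91761715, 238.00251511]), 'ee_rot': array([[-9.11141334e-01,  4.12093642e-01, -5.48038727e-04],
       [ 4.12093986e-01,  9.11140066e-01, -1.52522576e-03],
       [-1.29195796e-04, -1.61553970e-03, -9.99998687e-01]]), 'wrist_force': array([-0.07794238, -0.5315516 , -0.49358356]), 'ft_torque': array([ 0.06101007, -0.01460541,  0.01857052]), 'gripper_force': 0.0, 'width': 88.03019402793508}
```

View pics/top.png

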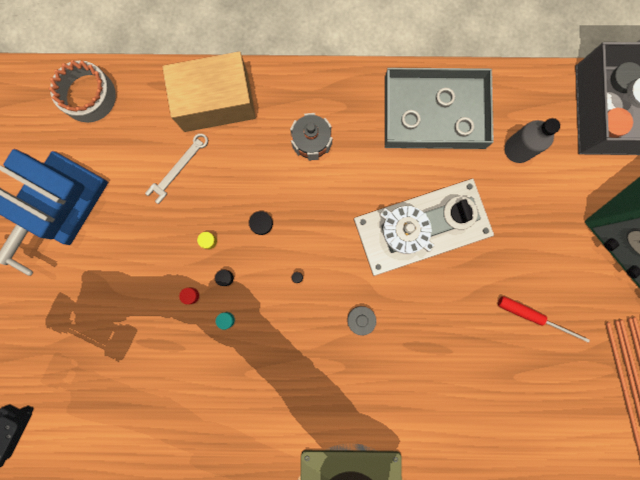

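View pics/side.png

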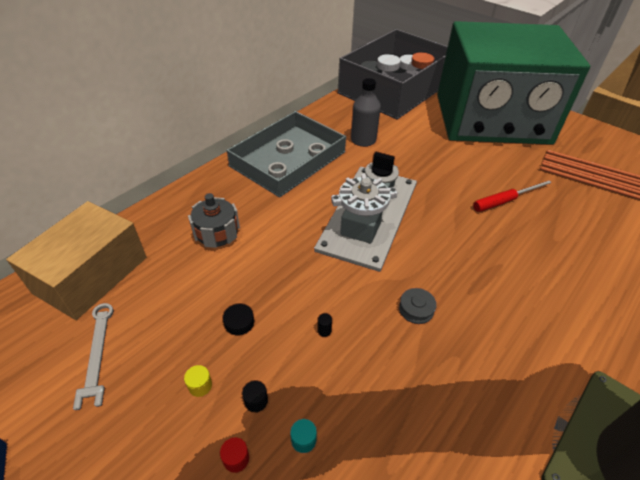

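The top view has black caps at (261,222) wide, (224,278) middle and (297,278) narrow. Coloured look-alikes are yellow (206,240), red (188,296) and turquoise (224,321). The hub is near (410,229) and the knob near (462,210). My choice is (224,278). I'll check it in a crop and measure.

Run:
```python
from h import *
T,K,M=cam("top");S,K2,M2=cam("side")
def comps(im,box,thr):
    x0,y0,x1,y1=box; m=(im[y0:y1,x0:x1].max(2)<thr).astype(np.uint8)
    n,l,s,c=cv2.connectedComponentsWithStats(m)
    out=[]
    for i in range(1,n):
        if s[i,4]>25:
            ct=np.argwhere(l==i)[:,::-1]+[x0,y0]
            r=cv2.minAreaRect(ct.astype(np.float32)); out.append((c[i]+[x0,y0],s[i,:5]+[x0,y0,0,0,0],r))
    return out
for nm,im,k,m,bs in(("top",T,K,M,[(200,200,320,295),(440,190,485,235)]),("side",S,K2,M2,[(215,295,340,415),(365,145,405,180)])):
  for b in bs:
    for c,s,r in comps(im,b,45):
        print(nm,c.round(1),s,[np.round(q,1) for q in r],"z15:",onz(k,m,*c,15).round(1),"z106",onz(k,m,*c,106).round(1))
a=cv2.resize(T[255:300,200:260],(400,300),interpolation=2);b=cv2.resize(T[180:255,365:500],(400,222),interpolation=2)
c=cv2.resize(S[360:420,215:295],(400,300),interpolation=2);d=cv2.resize(S[145:220,325:425],(400,300),interpolation=2)
b=cv2.copyMakeBorder(b,0,78,0,0,0)
save("crop.png",np.vstack([np.hstack([a,b]),np.hstack([c,d])]))
```

```text
top [268.  228.4] [261 220  12  15  27] [array([267.6, 228.2]), array([ 4.7, 17.2]), np.float64(37.6)] z15: [559.7 175.9  15. ] z106 [548.4 165.4 106. ]
top [225.8 280.5] [216 271  17  15  74] [array([225.8, 279.5]), array([11. , 16.5]), np.float64(47.7)] z15: [448.9 262.   15. ] z106 [448.1 243.3 106. ]
top [463.4 211.5] [455 200  17  23 208] [array([464.1, 210.9]), array([21.3, 14.2]), np.float64(73.6)] z15: [ 600.2 -236.8   15. ] z106 [ 585.  -208.3  106. ]
side [238.1 319.1] [223 304  31  31 745] [array([238.1, 319.3]), array([30. , 29.4]), np.float64(78.7)] z15: [567.  197.9  15. ] z106 [513.2 231.8 106. ]
side [324.2 324.7] [318 314  14  22 255] [array([324.5, 324.5]), array([13., 21.]), np.float64(0.0)] z15: [456.6 114.5  15. ] z106 [419.2 160.8 106. ]
side [254.9 396.2] [243 381  25  31 615] [array([255., 396.]), array([30., 24.]), np.float64(90.0)] z15: [452.4 269.3  15. ] z106 [415.6 292.6 106. ]
side [382.1 164.3] [372 153  22  23 405] [array([382.2, 164.6]), array([19.7, 21.9]), np.float64(8.7)] z15: [ 635.  -290.4   15. ] z106 [ 571.1 -184.1  106. ]
```

View pics/crop.png

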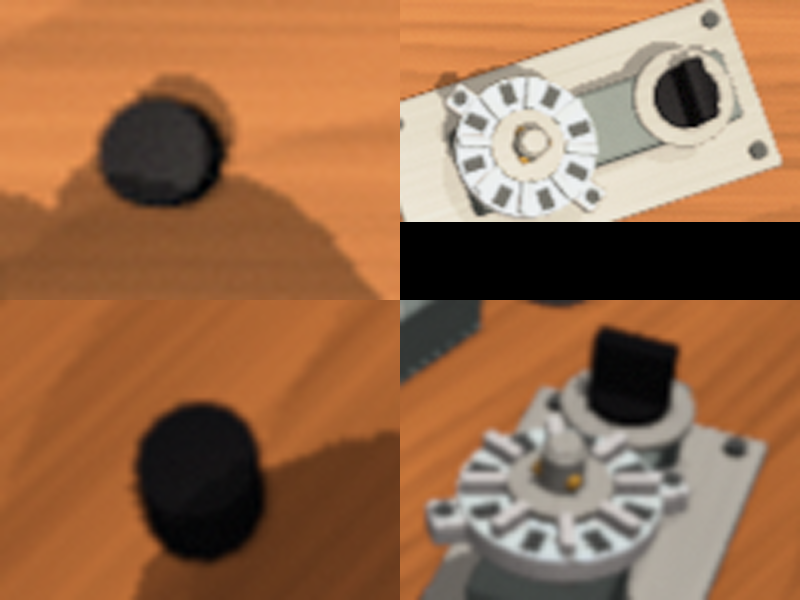

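The crop confirms the choice: the middle cap is matte black and about as tall as it is wide. Its top disc is centred near (223.5,278) in the top view. The knob's bar grip stands upright, with its foot near (462,211). Next I triangulate.

Run:
```python
from h import *
T,K,M=cam("top");S,K2,M2=cam("side")
hub=meet(ray(K,M,410.6,227.3),ray(K2,M2,366.5,179.5));print("hubtip",hub)
print("foot z75",onz(K,M,462,211.4,75)," cap z30",onz(K,M,223.5,277.8,30))
bt=meet(ray(K,M,463,211),ray(K2,M2,384.5,155));print("bartop?",bt)
kn=onz(K,M,462,211.4,75)
d=hub[:2]-kn[:2];print(np.linalg.norm(d),np.degrees(np.arctan2(d[1],d[0])))
# plate corners
g=[(356,217),(477,180),(494,234),(374,273)]
P=np.array([onz(K,M,u,v,12)[:2] for u,v in g]);print(P.round(1),P.mean(0))
c=imaging.read_camera("wrist");print(np.array(c["tool_from_camera"]).round(2),c["K"])
o=readout.get_obs();print(o["clock"],o["tool_pos"])
```

```text
hubtip [ 549.93847715 -102.67765076  129.13620382]
foot z75 [ 590.31401965 -215.13900653   75.        ]  cap z30 [454.36166733 263.87070111  30.        ]
bartop? [ 584.30867772 -207.34553035  108.68719554]
119.48950152266663 109.74900261120058
[[ 586.4   -9.9]
 [ 668.8 -267.7]
 [ 553.3 -301.6]
 [ 468.2  -48.2]] [ 569.17037019 -156.82158149]
[[   0.     -0.97   -0.26   65.74]
 [   1.      0.      0.      0.55]
 [  -0.     -0.26    0.97 -145.45]
 [   0.      0.      0.      1.  ]] [[332.42593675   0.         319.67681733]
 [  0.         332.42593675 240.55276893]
 [  0.           0.           1.        ]]
0.35 [257.55932975 569.31720491 238.54690173]
```

>>> {"name": "move_arm", "arguments": {"motion": "0.088 0.02 -0.045 0 0 0 0;0.088 0.02 -0.045 0 0 0 0;0.088 0.02 -0.045 0 0 0 0;0.088 0.02 -0.045 0 0 0 0;0.088 0.02 -0.045 0 0 0 0"}}

```text
clock: 0.85
tool_pos: [358.2, 342.8, 238.9]
ee_rot: [[-0.911, 0.412, 0.001], [0.412, 0.911, 0.0], [-0.0, 0.001, -1.0]]
wrist_force: [1.4, -0.1, -0.5]
width: 87.9
gripper_force: 0.0
```

>>> {"name": "move_arm", "arguments": {"motion": "0.088 0.019 -0.046 0 0 0 0;0.088 0.019 -0.046 0 0 0 0;0.088 0.019 -0.046 0 0 0 0;0.088 0.019 -0.046 0 0 0 0;0.088 0.019 -0.046 0 0 0 0"}}

```text
clock: 1.35
tool_pos: [453.2, 112.7, 239.0]
ee_rot: [[-0.911, 0.412, 0.001], [0.412, 0.911, 0.0], [-0.001, 0.001, -1.0]]
wrist_force: [0.2, -0.1, -0.8]
width: 88.2
gripper_force: 0.0
```

>>> {"name": "move_arm", "arguments": {"motion": "0.088 0.019 -0.046 0 0 0 0;0.088 0.019 -0.046 0 0 0 0;0.088 0.019 -0.046 0 0 0 0;0.088 0.019 -0.046 0 0 0 0;0.088 0.019 -0.046 0 0 0 0"}}

```text
clock: 1.85
tool_pos: [548.1, -117.6, 239.0]
ee_rot: [[-0.911, 0.412, 0.001], [0.412, 0.911, 0.0], [-0.0, 0.0, -1.0]]
wrist_force: [1.5, 0.6, -0.2]
width: 88.0
gripper_force: 0.0
```

>>> {"name": "move_arm", "arguments": {"motion": "0.088 0.02 -0.046 0 0 0 0;0.088 0.019 -0.046 0 0 0 0;0.088 0 0 0 0 0 0;0.088 0 0 0 0 0 0"}}

```text
clock: 2.25
tool_pos: [586.3, -208.6, 238.2]
ee_rot: [[-0.91, 0.415, -0.0], [0.415, 0.91, 0.0], [0.001, 0.0, -1.0]]
wrist_force: [0.1, 0.5, -0.3]
width: 88.2
gripper_force: 0.0
```

Run:
```python
from h import *
im,K,M=cam("wrist");save("w1.png",im)
print(readout.get_obs()["tool_pos"],proj(K,M,[587,-212,106]),proj(K,M,[550,-103,129]))
```

```text
[ 586.22464609 -206.52999441  238.44074671] [315.74173059 232.78047201] [429.74011378 135.45073285]
```

View pics/w1.png

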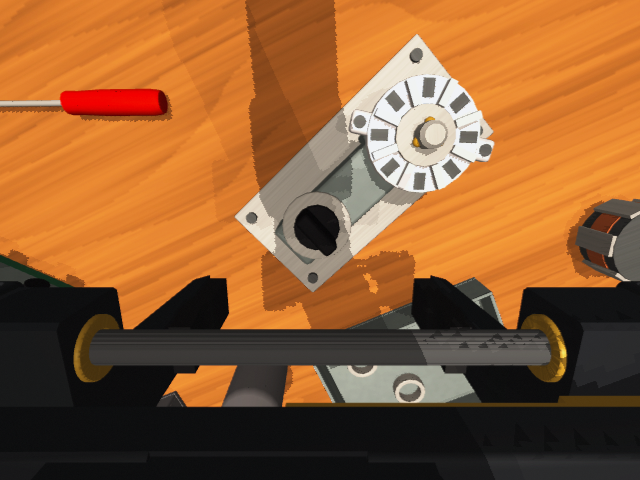

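The wrist view shows the knob at about (317,228), its bar running from upper left to lower right, and the hub tip at about (434,134). I'll enlarge the knob.

Run:
```python
from h import *
im,K,M=cam("wrist")
a=im[195:265,280:360].astype(float); a=np.clip(a*2.5,0,255).astype(np.uint8)
b=im[95:175,385:475]
save("w1c.png",np.hstack([cv2.resize(a,(400,350),interpolation=2),cv2.resize(b,(390,350),interpolation=2)]))
```

```text
(no output)
```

View pics/w1c.png

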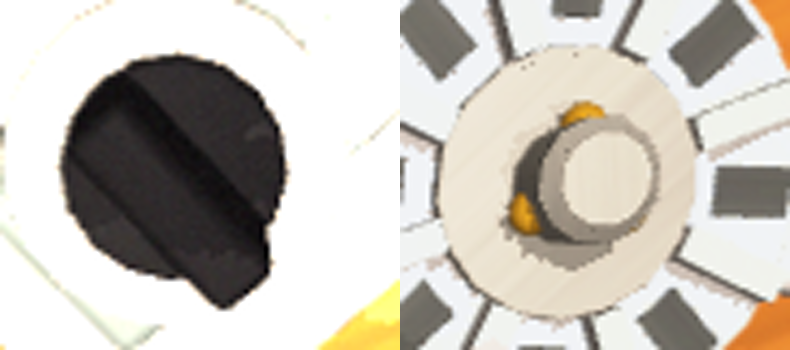

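Run:
```python
from h import *
im,K,M=cam("wrist")
k=onz(K,M,315,228,74);print("foot",k, "rad chk",np.linalg.norm(onz(K,M,292.5,228,74)-onz(K,M,337,228,74)))
T=cam("top")
h=onz(K,M,432.8,135.7,138);ht=meet(ray(K,M,432.8,135.7),ray(T[1],T[2],410.6,227.3));print("hub z138",h,ht,"rad15:",np.linalg.norm(onz(K,M,422.5,135.7,138)-onz(K,M,443,135.7,138)))
print("seat disc",onz(K,M,385+167/4.333,95+180/4.375,116))
f=lambda u,v:onz(K,M,280+u/5,195+v/5,106)[:2]
for a,b in(((125,70),(265,225)),((75,155),(195,285))):
    d=f(*b)-f(*a);print("bar ang",np.degrees(np.arctan2(d[1],d[0])))
print("bar end",f(247,280))
d=ht-k;print(np.linalg.norm(d[:2]),np.degrees(np.arctan2(d[1],d[0])))
```

```text
foot [ 589.49724668 -211.02117726   74.        ] rad chk 42.557880407938285
hub z138 [ 549.77658626 -100.63463117  138.        ] [ 549.52875834 -100.62966548  137.89807215] rad15: 14.50355821644529
seat disc [ 549.22898632 -100.3149418   116.        ]
bar ang 17.23801310617941
bar ang 17.22357969524022
bar end [ 606.93015932 -204.68124679]
117.40428413098235 109.90335852404526
```

>>> {"name": "move_arm", "arguments": {"motion": "0.045 0 0 0 0 0 8.34;0.045 0 0 0 0 0 8.34;0.045 0 0 0 0 0 8.34;0.045 0 0 0 0 0 8.34;0.045 0 0 0 0 0 8.34"}}

```text
clock: 2.95
tool_pos: [586.5, -205.8, 239.1]
ee_rot: [[-0.952, -0.307, 0.0], [-0.307, 0.952, 0.0], [-0.0, 0.0, -1.0]]
wrist_force: [0.2, -0.1, -0.1]
width: 50.0
gripper_force: 0.0
```

>>> {"name": "move_arm", "arguments": {"motion": "0.045 0.002 -0.004 -0.045 0 0 0;0.045 0 0 -0.045 0 0 0;0.045 0 0 0 0 0 0;0.045 0 0 0 0 0 0;0.045 0 0 0 0 0 0"}}

```text
clock: 3.45
tool_pos: [590.3, -210.8, 151.3]
ee_rot: [[-0.954, -0.299, 0.004], [-0.299, 0.954, -0.001], [-0.004, -0.002, -1.0]]
wrist_force: [0.3, 0.9, 0.2]
width: 45.3
gripper_force: 0.0
```

Run:
```python
from h import *
P=[]
for i in range(3):
    im,K,M=cam("wrist");o=readout.get_obs();P.append(o["tool_pos"])
print(np.round(P,1),np.degrees(np.arctan2(o["ee_rot"][1][0],o["ee_rot"][0][0])),o["joint_pos"])
a=np.clip(im[140:420,140:500].astype(float)*1.8,0,255).astype(np.uint8)
save("w2.png",cv2.resize(a,(720,560)))
print(proj(K,M,[589,-212.5,106])); print(o["width"])
```

```text
[[ 590.4 -211.   151.5]
 [ 590.2 -211.2  151.3]
 [ 589.8 -211.4  151. ]] -162.63232541413817 [ 0.51027991  0.82510062 -0.44051522  1.63510918  0.46070458  0.78246329
  1.73743703]
[318.60861398 260.57115452]
44.956962574680375
```

View pics/w2.png

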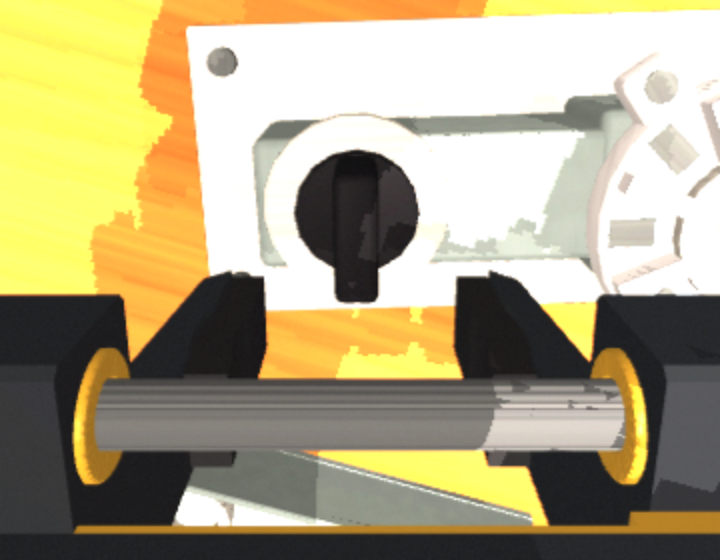

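>>> {"name": "move_arm", "arguments": {"motion": "0.045 -0.001 -0.001 -0.035 0 0 0;0.045 0 0 -0.034 0 0 0;0.045 0 0 0 0 0 0;0.045 0 0 0 0 0 0"}}

```text
clock: 4.0
tool_pos: [587.9, -212.5, 80.7]
ee_rot: [[-0.955, -0.298, 0.0], [-0.298, 0.955, 0.0], [-0.0, -0.0, -1.0]]
wrist_force: [0.5, 0.3, -0.4]
width: 45.1
gripper_force: 0.0
```

>>> {"name": "move_arm", "arguments": {"motion": "0.008 0 0 0 0 0 0;0.008 0 0 0 0 0 0;0.008 0 0 0 0 0 0;0.008 0 0 0 0 0 0;0.008 0 0 0 0 0 0"}}

```text
clock: 4.5
tool_pos: [588.2, -213.3, 80.6]
ee_rot: [[-0.954, -0.298, 0.002], [-0.298, 0.954, -0.001], [-0.001, -0.002, -1.0]]
wrist_force: [1.1, -2.3, 4.1]
width: 13.8
gripper_force: 30.0
```

>>> {"name": "move_arm", "arguments": {"motion": "0.008 0 0 0 0 0 -8;0.008 0 0 0 0 0 -8;0.008 0 0 0 0 0 -8;0.008 0 0 0 0 0 -8;0.008 0 0 0 0 0 -8"}}

```text
clock: 5.0
tool_pos: [588.3, -213.0, 80.6]
ee_rot: [[-0.921, 0.39, 0.002], [0.39, 0.921, -0.001], [-0.002, -0.0, -1.0]]
wrist_force: [0.2, -1.3, 3.2]
width: 13.7
gripper_force: 30.0
```

```bash
python3 -c "
from h import *
o=readout.get_obs();print(o['wrist_force'],o['ft_torque'],np.degrees(np.arctan2(o['ee_rot'][1][0],o['ee_rot'][0][0])))"
```

```text
[ 0.1715097  -1.3148251   3.20829345] [-0.2839808   0.03272231  0.46151739] 157.07240076312783
```

>>> {"name": "move_arm", "arguments": {"motion": "0.008 0 0 0 0 0 -8;0.008 0 0 0 0 0 -8;0.008 0 0 0 0 0 -8;0.008 0 0 0 0 0 -8;0.008 0 0 0 0 0 0"}}

```text
clock: 5.5
tool_pos: [588.4, -212.7, 80.6]
ee_rot: [[-0.577, 0.817, 0.002], [0.817, 0.577, -0.001], [-0.002, 0.001, -1.0]]
wrist_force: [0.5, -0.9, 4.7]
width: 13.7
gripper_force: 30.0
```

```bash
cat > t.py <<'E'
from h import *
o=readout.get_obs();print(o['clock'],o['tool_pos'],o['wrist_force'],o['ft_torque'],np.degrees(np.arctan2(o['ee_rot'][1][0],o['ee_rot'][0][0])),o['width'],o['gripper_force'],o['joint_pos'][6])
E
python3 t.py
```

```text
5.5 [ 588.40637069 -212.72830251   80.57204581] [ 0.50287466 -0.875523    4.74709612] [-0.24278503 -0.07220717 -0.43183397] 125.23350168535215 13.704523821004226 30.011015385389328 0.8043292630974593
```

>>> {"name": "move_arm", "arguments": {"motion": "0.008 0 0 0 0 0 -4;0.008 0 0 0 0 0 -4;0.008 0 0 0 0 0 0;0.008 0 0 0 0 0 0"}}

```text
clock: 5.9
tool_pos: [588.4, -212.6, 80.6]
ee_rot: [[-0.463, 0.886, 0.002], [0.886, 0.463, -0.001], [-0.001, 0.002, -1.0]]
wrist_force: [0.3, -0.9, 6.1]
width: 13.8
gripper_force: 30.0
```

```bash
python3 t.py
```

```text
5.9 [ 588.44193758 -212.60938778   80.55854285] [ 0.3285762  -0.92422958  6.05477564] [-0.22444008 -0.01404706  0.1183628 ] 117.59602438671223 13.812204178216788 30.000971350818872 0.714853531304312
```

>>> {"name": "move_arm", "arguments": {"motion": "0.008 0 0 0 0 0 -3;0.008 0 0 0 0 0 -3;0.008 0 0 0 0 0 0;0.008 0 0 0 0 0 0"}}

```text
clock: 6.3
tool_pos: [588.4, -212.5, 80.5]
ee_rot: [[-0.37, 0.929, 0.002], [0.929, 0.37, -0.001], [-0.001, 0.001, -1.0]]
wrist_force: [-0.6, 0.4, 6.0]
width: 14.0
gripper_force: 30.0
```

```bash
python3 t.py
```

```text
6.3 [ 588.37472368 -212.47966793   80.51952442] [-0.59064319  0.38696278  5.98458821] [-0.3056459  -0.01497233  0.70556697] 111.74329203703753 13.962298710598416 30.001804009079933 0.6463056967044708
```

>>> {"name": "move_arm", "arguments": {"motion": "0.04 0 0 0 0 0 0;0.045 0 0 0 0 0 0;0.045 0 0 0 0 0 0;0.045 0 0 0.04 0 0 0;0.045 0 0 0.045 0 0 0"}}

```text
clock: 6.8
tool_pos: [585.8, -211.6, 163.6]
ee_rot: [[-0.365, 0.931, -0.005], [0.931, 0.365, 0.002], [0.004, -0.004, -1.0]]
wrist_force: [0.8, 0.2, 0.2]
width: 44.8
gripper_force: 0.0
```

>>> {"name": "move_arm", "arguments": {"motion": "0.045 0 0 0.045 0 0 0;0.065 -0.0134 0.0476 0 0 0 8;0.065 -0.0134 0.0476 0 0 0 8;0.065 -0.0134 0.0476 0 0 0 8;0.065 -0.0134 0.0476 0 0 0 8"}}

```text
clock: 7.3
tool_pos: [532.9, -20.3, 209.8]
ee_rot: [[-0.806, 0.592, -0.0], [0.592, 0.806, 0.0], [0.0, 0.0, -1.0]]
wrist_force: [-0.0, 0.8, -0.7]
width: 65.0
gripper_force: 0.0
```

>>> {"name": "move_arm", "arguments": {"motion": "0.065 -0.0134 0.0476 0 0 0 8;0.065 -0.0134 0.0476 0 0 0 4;0.065 -0.0134 0.0476 0 0 0 0;0.065 -0.0134 0.0476 0 0 0 0;0.065 -0.0134 0.0476 0 0 0 0"}}

```text
clock: 7.8
tool_pos: [465.9, 217.7, 209.6]
ee_rot: [[-0.909, 0.416, -0.0], [0.416, 0.909, -0.0], [0.0, -0.0, -1.0]]
wrist_force: [-0.1, 0.5, -0.4]
width: 65.0
gripper_force: 0.0
```

>>> {"name": "move_arm", "arguments": {"motion": "0.065 -0.0134 0.0476 -0.03 0 0 0;0.065 0 0 -0.03 0 0 0;0.065 0 0 0 0 0 0;0.065 0 0 0 0 0 0"}}

```text
clock: 8.2
tool_pos: [455.2, 255.9, 153.7]
ee_rot: [[-0.909, 0.418, -0.001], [0.418, 0.909, -0.002], [0.0, -0.002, -1.0]]
wrist_force: [-0.1, -1.1, -0.1]
width: 64.8
gripper_force: 0.0
```

Run:
```python
from h import *
im,K,M=cam("wrist");o=readout.get_obs();print(o["clock"],o["tool_pos"],o["width"],np.degrees(np.arctan2(o['ee_rot'][1][0],o['ee_rot'][0][0])))
q=proj(K,M,[454.4,263.9,30]);print(q)
g=cv2.cvtColor(im,cv2.COLOR_RGB2HSV);m=((im.max(2)<62)).astype(np.uint8)
u,v=q.astype(int);m[300:]=0
n,l,s,c=cv2.connectedComponentsWithStats(m)
for i in range(1,n):
    if s[i,4]>150: print(s[i],c[i])
T,Kt,Mt=cam("top")
a=np.clip(T[185:245,360:500].astype(float)*1.3,0,255).astype(np.uint8)
save("w3.png",np.vstack([cv2.resize(im,(560,420)),cv2.resize(a,(420,180))] if 0 else [cv2.resize(im,(560,420)),cv2.copyMakeBorder(cv2.resize(a,(373,160),interpolation=2),0,0,0,187,0)]))
```

```text
8.25 [456.09167561 255.90244722 154.47661618] 64.83521796774946 155.2499903001852
[327.57765503 227.95694834]
[ 313  202   41   45 1417] [332.27099506 223.97882851]
[   0  237   50   63 1516] [ 25.06266491 271.65369393]
[  44  276  156   24 1963] [132.62455425 292.2322975 ]
[199 276  53  24 906] [229.47571744 289.63024283]
[388 276  53  24 899] [409.70411568 289.64738598]
[613 282  27  18 435] [627.33793103 290.88965517]
[ 477  288  120   12 1299] [531.9830639  293.72902232]
```

View pics/w3.png

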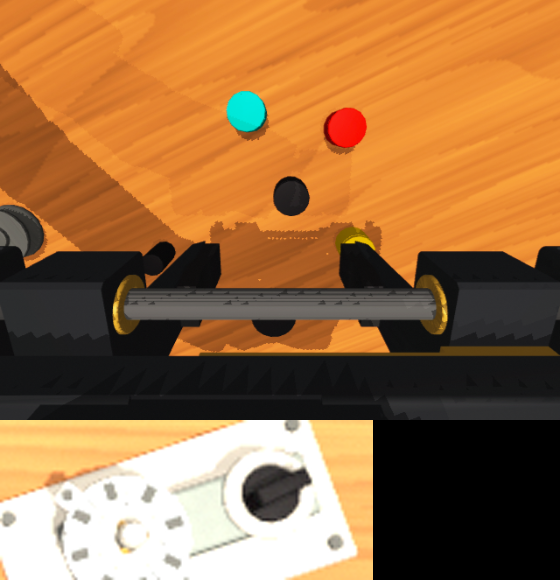

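The wrist view shows the black cap (blob centred near (333,225) in full-size pixels) with a turquoise and a red cap behind it. The knob bar in the top view has turned by about 85°.

Run:
```python
from h import *
im,K,M=cam("wrist");o=readout.get_obs();print(o["tool_pos"])
print(onz(K,M,333.5,226.5,30), onz(K,M,332.3,224,17),np.linalg.norm(onz(K,M,313,226.5,30)-onz(K,M,354,226.5,30)))
```

```text
[456.5917251  256.15493062 155.05036807]
[457.17511947 269.09149338  30.        ] [457.60629223 268.33556597  17.        ] 34.14239579720957
```

>>> {"name": "move_arm", "arguments": {"motion": "0.065 0 0.0117 -0.048 0 0 0;0.065 0 0 -0.045 0 0 0;0.065 0 0 -0.04 0 0 0;0.065 0 0 0 0 0 0;0.065 0 0 0 0 0 0"}}

```text
clock: 8.85
tool_pos: [456.0, 268.4, 21.8]
ee_rot: [[-0.908, 0.418, 0.0], [0.418, 0.908, -0.0], [-0.0, 0.0, -1.0]]
wrist_force: [0.3, 0.7, 0.0]
width: 65.4
gripper_force: 0.0
```

```bash
python3 t.py
```

```text
8.85 [456.02697718 268.39231789  21.77615054] [0.28282276 0.66559607 0.02364332] [-0.02573403 -0.03032575 -0.03194354] 155.28959490055723 65.39042140416242 0.0 0.32769860893120445
```

>>> {"name": "move_arm", "arguments": {"motion": "0.065 0 0 -0.0135 0 0 0;0.065 0 0 0 0 0 0;0.03 0 0 0 0 0 0;0.03 0 0 0 0 0 0;0.03 0 0 0 0 0 0"}}

```text
clock: 9.35
tool_pos: [455.6, 269.1, 8.0]
ee_rot: [[-0.909, 0.417, 0.001], [0.417, 0.909, 0.001], [-0.001, 0.001, -1.0]]
wrist_force: [-0.1, -0.3, 0.0]
width: 43.6
gripper_force: 0.0
```

>>> {"name": "move_arm", "arguments": {"motion": "0.03 0 0 0 0 0 0;0.03 0 0 0 0 0 0;0.03 0 0 0 0 0 0"}}

```text
clock: 9.65
tool_pos: [455.5, 268.9, 7.6]
ee_rot: [[-0.909, 0.417, 0.0], [0.417, 0.909, 0.0], [-0.0, 0.0, -1.0]]
wrist_force: [-0.0, -1.0, 5.2]
width: 33.8
gripper_force: 30.5
```

```bash
python3 t.py
```

```text
9.65 [455.46360037 268.94698489   7.64178869] [-0.04604767 -1.01274797  5.22597456] [-0.04129594  0.03720543 -0.05069753] 155.36457412417366 33.79025724803938 30.502244032686576 0.32517789849082757
```

>>> {"name": "move_arm", "arguments": {"motion": "0.03 0 0 0.05 0 0 0;0.03 0 0 0.05 0 0 0;0.03 0 0 0.05 0 0 0;0.03 0 0 0.05 0 0 0;0.03 0.0118 -0.0463 0 0 0 0"}}

```text
clock: 10.15
tool_pos: [469.2, 232.0, 213.5]
ee_rot: [[-0.914, 0.407, 0.011], [0.407, 0.913, 0.013], [-0.005, 0.017, -1.0]]
wrist_force: [2.0, -0.0, -1.2]
width: 34.2
gripper_force: 30.5
```

>>> {"name": "move_arm", "arguments": {"motion": "0.03 0.0118 -0.0463 0 0 0 0;0.03 0.0118 -0.0463 0 0 0 0;0.03 0.0118 -0.0463 0 0 0 0;0.03 0.0118 -0.0463 0 0 0 0;0.03 0.0118 -0.0463 0 0 0 0"}}

```text
clock: 10.65
tool_pos: [526.0, -10.9, 207.1]
ee_rot: [[-0.909, 0.417, -0.001], [0.417, 0.909, 0.0], [0.001, -0.0, -1.0]]
wrist_force: [0.8, 0.4, -0.9]
width: 33.9
gripper_force: 30.5
```

>>> {"name": "move_arm", "arguments": {"motion": "0.03 0.0118 -0.0463 0 0 0 0;0.03 0.0115 -0.0463 0 0 0 0;0.03 0 0 0 0 0 0;0.03 0 0 0 0 0 0;0.03 0 0 0 0 0 0"}}

```text
clock: 11.15
tool_pos: [549.0, -99.8, 207.1]
ee_rot: [[-0.91, 0.415, -0.001], [0.415, 0.91, 0.001], [0.001, 0.001, -1.0]]
wrist_force: [0.1, -0.1, 0.1]
width: 34.4
gripper_force: 30.5
```

```bash
python3 t.py
python3 - <<'E'
from h import *
im,K,M=cam("wrist");S,K2,M2=cam("side")
o=readout.get_obs();p=o["tool_pos"];R=np.array(o["ee_rot"])
for nm,k,m in(("w",K,M),("s",K2,M2)):
    print(nm,"hub",proj(k,m,[549.5,-101.5,138]),"cap bottom exp",proj(k,m,p+R@[0,0,8]),"cap top",proj(k,m,p+R@[0,0,-22]))
a=im[80:380,140:500]; b=S[70:230,290:430]
b=np.clip(b.astype(float)*1.5,0,255).astype(np.uint8)
save("w4.png",np.hstack([cv2.resize(a,(420,350)),cv2.resize(b,(350,400),interpolation=2)[:350]]))
E
```

```text
11.15 [548.9996072  -99.76645991 207.05863917] [ 0.10129078 -0.08320279  0.10711017] [ 0.07330858  0.02316389 -0.03838841] 155.4808942920163 34.36237265772421 30.453315081540495 1.0433481711840782
w hub [316.6829181  253.71997627] cap bottom exp [319.45849425 288.06660027] cap top [319.42264766 317.21479431]
s hub [366.42036887 175.8513517 ] cap bottom exp [369.08745012 146.65885314] cap top [370.84993698 130.66003298]
```

View pics/w4.png

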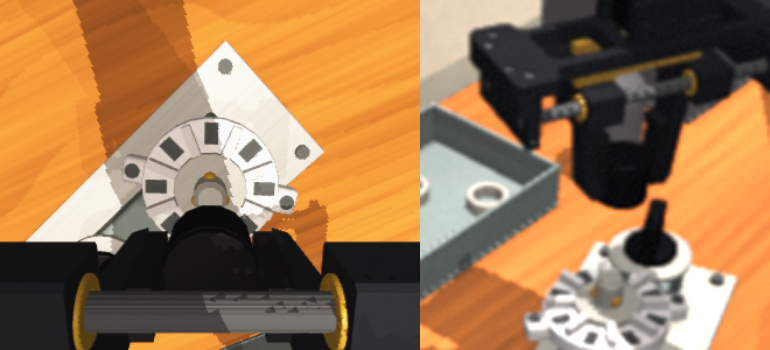

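The cap is held squarely above the hub. I'll descend to just over the tip and measure the alignment from close by.

>>> {"name": "move_arm", "arguments": {"motion": "0.03 0 0 -0.03 0 0 0;0.03 0 0 -0.024 0 0 0;0.03 0 0 0 0 0 0;0.03 0 0 0 0 0 0"}}

```text
clock: 11.65
tool_pos: [549.5, -100.4, 153.6]
ee_rot: [[-0.91, 0.415, -0.0], [0.415, 0.91, 0.0], [0.001, 0.0, -1.0]]
wrist_force: [0.4, 0.0, -0.5]
width: 34.4
gripper_force: 30.5
```

```bash
python3 t.py
python3 - <<'E'
from h import *
im,K,M=cam("wrist");S,K2,M2=cam("side")
o=readout.get_obs();p=o["tool_pos"];R=np.array(o["ee_rot"])
for nm,k,m in(("w",K,M),("s",K2,M2)):
    print(nm,"hub",proj(k,m,[549.5,-101.5,138]),"seat c",proj(k,m,[549.5,-101.5,116]),"cap bottom",proj(k,m,p+R@[0,0,8]),"top",proj(k,m,p+R@[0,0,-22]),"front rim",proj(k,m,p+R@[17.5,0,8]))
a=np.clip(im[200:320,260:380].astype(float)*1.5,0,255).astype(np.uint8); b=S[130:210,325:405]
b=np.clip(b.astype(float)*2,0,255).astype(np.uint8)
save("w5.png",np.hstack([cv2.resize(a,(400,400),interpolation=2),cv2.resize(b,(400,400),interpolation=2)]))
E
```

```text
11.65 [ 549.46028282 -100.35088585  153.57832377] [ 0.43224898  0.00633486 -0.47608883] [-0.06352777 -0.06369098 -0.01765576] 155.4681332258238 34.35784065010121 30.453238792251796 1.0167626573062165
w hub [316.56060443 283.06638205] seat c [316.89089278 268.62226119] cap bottom [318.20010994 290.72737661] top [317.83520142 320.39721241] front rim [318.20461349 257.03291028]
s hub [366.42036887 175.8513517 ] seat c [365.32080519 185.75490748] cap bottom [366.25068805 171.83716425] top [367.86502072 157.44156715] front rim [371.14606391 177.74051908]
```

View pics/w5.png

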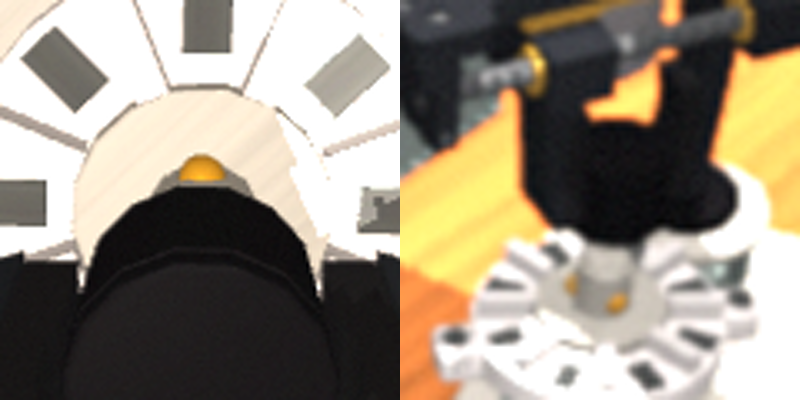

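Run:
```python
from h import *
im,K,M=cam("wrist");S,K2,M2=cam("side")
o=readout.get_obs();p=o["tool_pos"];R=np.array(o["ee_rot"]);print(p)
x=R[:,0]
for z in(114,116,118): print("seat c",onz(K,M,320.5,226.1,z)-24*x, (onz(K,M,282.5,270,z)+onz(K,M,358.4,270,z))/2, np.linalg.norm(onz(K,M,282.5,270,z)-onz(K,M,358.4,270,z)))
print("cap c",onz(K,M,321.3,255.5,p[2]-8)-17.5*x, "roller tip", onz(K,M,320.6,200+157/3.333,123)-13.5*x)
d=imaging
for P in([549.5,-101.5,130],[550.5,-99,130],[549,-98,130]): print(proj(K2,M2,P))
```

```text
[ 550.28659262 -101.32771856  154.5612171 ]
seat c [550.68434043 -99.89460723 114.05292405] [ 553.13590919 -100.99895642  114.        ] 45.05586617627633
seat c [550.27130319 -99.71364243 116.05292405] [ 552.46170437 -100.69851229  116.        ] 44.57101545962723
seat c [549.85826594 -99.53267763 118.05292405] [ 551.78749955 -100.39806815  118.        ] 44.08616474297806
cap c [551.46300241 -99.93456747 146.59980755] roller tip [550.15042905 -99.6046258  123.02976978]
[366.01534365 179.49933491]
[364.69055257 179.92817986]
[365.02880051 180.56345477]
```

>>> {"name": "move_arm", "arguments": {"motion": "0.03 -0.001 0.0003 -0.006 0 0 0;0.03 0 0 -0.005 0 0 0;0.03 0 0 -0.004 0 0 0;0.03 0 0 0 0 0 0"}}

```text
clock: 12.25
tool_pos: [547.9, -101.2, 137.6]
ee_rot: [[-0.909, 0.417, -0.001], [0.417, 0.909, 0.0], [0.001, -0.0, -1.0]]
wrist_force: [0.2, 0.3, -0.9]
width: 34.5
gripper_force: 30.5
```

```bash
python3 t.py
```

```text
12.25 [ 547.89729363 -101.22009575  137.56988903] [ 0.16795133  0.27620325 -0.93327946] [0.00437961 0.00073969 0.01421171] 155.36401484320132 34.520909205548854 30.453167287632823 1.0086034744482981
```

>>> {"name": "move_arm", "arguments": {"motion": "0.03 0 0 -0.002 0 0 0;0.03 0 0 0 0 0 0"}}

```text
clock: 12.45
tool_pos: [548.4, -101.2, 136.1]
ee_rot: [[-0.909, 0.417, -0.0], [0.417, 0.909, 0.0], [0.0, 0.0, -1.0]]
wrist_force: [-0.2, -0.1, -0.9]
width: 34.0
gripper_force: 30.5
```

>>> {"name": "move_arm", "arguments": {"motion": "0.03 0 0 -0.002 0 0 0;0.03 0 0 0 0 0 0"}}

```text
clock: 12.65
tool_pos: [548.7, -100.8, 134.2]
ee_rot: [[-0.909, 0.417, 0.001], [0.417, 0.909, 0.001], [-0.0, 0.001, -1.0]]
wrist_force: [0.6, 1.1, -0.3]
width: 34.5
gripper_force: 30.5
```

>>> {"name": "move_arm", "arguments": {"motion": "0.03 0 0 -0.001 0 0 0;0.03 0 0 0 0 0 0"}}

```text
clock: 12.85
tool_pos: [548.7, -100.9, 133.3]
ee_rot: [[-0.909, 0.417, 0.001], [0.417, 0.909, 0.0], [-0.0, 0.001, -1.0]]
wrist_force: [1.2, 1.3, -0.5]
width: 34.2
gripper_force: 30.5
```

>>> {"name": "move_arm", "arguments": {"motion": "0.03 0.0003 0.0003 -0.001 0 0 0;0.03 0 0 0 0 0 0"}}

```text
clock: 13.05
tool_pos: [548.7, -100.8, 132.2]
ee_rot: [[-0.909, 0.417, -0.0], [0.417, 0.909, 0.0], [0.0, 0.0, -1.0]]
wrist_force: [1.2, 0.7, -0.7]
width: 34.5
gripper_force: 30.5
```

>>> {"name": "move_arm", "arguments": {"motion": "0.03 0 0 -0.001 0 0 0;0.03 0 0 0 0 0 0"}}

```text
clock: 13.25
tool_pos: [548.7, -100.8, 131.2]
ee_rot: [[-0.909, 0.417, -0.0], [0.417, 0.909, 0.0], [0.0, 0.0, -1.0]]
wrist_force: [0.8, 1.2, -1.6]
width: 34.6
gripper_force: 30.5
```

>>> {"name": "move_arm", "arguments": {"motion": "0.03 0 0 -0.001 0 0 0;0.03 0 0 0 0 0 0"}}

```text
clock: 13.45
tool_pos: [548.7, -100.8, 130.2]
ee_rot: [[-0.909, 0.417, -0.0], [0.417, 0.909, 0.0], [0.0, 0.0, -1.0]]
wrist_force: [1.0, 1.0, -1.2]
width: 34.0
gripper_force: 30.4
```

>>> {"name": "move_arm", "arguments": {"motion": "0.03 0.0003 0.0003 -0.001 0 0 0;0.03 0 0 0 0 0 0"}}

```text
clock: 13.65
tool_pos: [548.8, -100.8, 129.1]
ee_rot: [[-0.909, 0.417, -0.0], [0.417, 0.909, -0.0], [0.0, -0.0, -1.0]]
wrist_force: [-0.7, -0.2, -0.7]
width: 34.3
gripper_force: 30.5
```

>>> {"name": "move_arm", "arguments": {"motion": "0.03 0 0 -0.001 0 0 0;0.03 0 0 0 0 0 0"}}

```text
clock: 13.85
tool_pos: [548.8, -100.8, 128.2]
ee_rot: [[-0.909, 0.417, -0.0], [0.417, 0.909, -0.0], [0.0, -0.0, -1.0]]
wrist_force: [-0.3, 0.6, -0.7]
width: 34.4
gripper_force: 30.5
```

>>> {"name": "move_arm", "arguments": {"motion": "0.03 0 0 -0.001 0 0 0;0.03 0 0 0 0 0 0"}}

```text
clock: 14.05
tool_pos: [549.1, -100.7, 127.3]
ee_rot: [[-0.909, 0.417, 0.0], [0.417, 0.909, -0.0], [-0.0, 0.0, -1.0]]
wrist_force: [-0.1, -0.7, 0.3]
width: 34.6
gripper_force: 30.5
```

>>> {"name": "move_arm", "arguments": {"motion": "0.03 0 0 -0.001 0 0 0;0.03 0 0 0 0 0 0"}}

```text
clock: 14.25
tool_pos: [549.5, -100.3, 126.5]
ee_rot: [[-0.909, 0.417, 0.001], [0.417, 0.909, 0.0], [-0.001, 0.001, -1.0]]
wrist_force: [1.0, 0.7, 0.7]
width: 34.2
gripper_force: 30.5
```

>>> {"name": "move_arm", "arguments": {"motion": "0.03 0 0 -0.001 0 0 0;0.03 0 0 0 0 0 0"}}

```text
clock: 14.45
tool_pos: [549.6, -100.2, 125.8]
ee_rot: [[-0.909, 0.417, 0.001], [0.417, 0.909, 0.0], [-0.001, 0.001, -1.0]]
wrist_force: [0.7, 1.0, 5.3]
width: 34.5
gripper_force: 30.5
```

>>> {"name": "move_arm", "arguments": {"motion": "0.03 0 0 -0.001 0 0 0;0.03 0 0 0 0 0 0"}}

```text
clock: 14.65
tool_pos: [549.7, -100.3, 125.0]
ee_rot: [[-0.909, 0.417, 0.002], [0.417, 0.909, 0.0], [-0.001, 0.001, -1.0]]
wrist_force: [-0.2, 1.6, 6.0]
width: 34.4
gripper_force: 30.5
```

>>> {"name": "move_arm", "arguments": {"motion": "0.03 0 0 -0.001 0 0 0;0.03 0 0 0 0 0 0"}}

```text
clock: 14.85
tool_pos: [548.8, -100.6, 123.4]
ee_rot: [[-0.909, 0.417, -0.0], [0.417, 0.909, -0.0], [0.0, -0.0, -1.0]]
wrist_force: [-0.4, 0.5, 1.1]
width: 33.8
gripper_force: 30.5
```

>>> {"name": "move_arm", "arguments": {"motion": "0.03 0 0 -0.001 0 0 0;0.03 0 0 0 0 0 0"}}

```text
clock: 15.05
tool_pos: [548.7, -100.7, 121.9]
ee_rot: [[-0.909, 0.417, -0.001], [0.417, 0.909, 0.0], [0.001, -0.0, -1.0]]
wrist_force: [0.3, 0.2, -0.8]
width: 33.7
gripper_force: 30.4
```

>>> {"name": "move_arm", "arguments": {"motion": "0.03 0 0 -0.001 0 0 0;0.03 0 0 0 0 0 0"}}

```text
clock: 15.25
tool_pos: [548.8, -100.6, 120.8]
ee_rot: [[-0.909, 0.417, -0.001], [0.417, 0.909, 0.0], [0.001, -0.0, -1.0]]
wrist_force: [-0.1, 0.7, -4.2]
width: 34.3
gripper_force: 30.4
```

The cap has clicked past the rollers: force rose to 6 N and then dropped. I'll continue to the seat.

>>> {"name": "move_arm", "arguments": {"motion": "0.03 0 0 -0.0015 0 0 0;0.03 0 0 0 0 0 0"}}

```text
clock: 15.45
tool_pos: [549.1, -100.1, 119.2]
ee_rot: [[-0.909, 0.416, -0.0], [0.416, 0.909, 0.001], [0.0, 0.001, -1.0]]
wrist_force: [2.1, 2.2, -6.3]
width: 34.3
gripper_force: 30.4
```

>>> {"name": "move_arm", "arguments": {"motion": "0.03 0 0 -0.0015 0 0 0;0.03 0 0 0 0 0 0"}}

```text
clock: 15.65
tool_pos: [549.2, -100.7, 118.2]
ee_rot: [[-0.909, 0.417, 0.0], [0.417, 0.909, 0.0], [-0.0, 0.0, -1.0]]
wrist_force: [1.7, 1.1, -2.4]
width: 34.2
gripper_force: 30.4
```

>>> {"name": "move_arm", "arguments": {"motion": "0.03 0 0 -0.001 0 0 0;0.03 0 0 0 0 0 0"}}

```text
clock: 15.85
tool_pos: [548.9, -101.0, 117.5]
ee_rot: [[-0.909, 0.417, -0.0], [0.417, 0.909, -0.0], [-0.0, -0.0, -1.0]]
wrist_force: [0.1, 0.9, -1.2]
width: 34.0
gripper_force: 30.4
```

>>> {"name": "move_arm", "arguments": {"motion": "0.03 0 0 -0.001 0 0 0;0.03 0 0 0 0 0 0"}}

```text
clock: 16.05
tool_pos: [549.3, -100.9, 117.1]
ee_rot: [[-0.909, 0.417, 0.001], [0.417, 0.909, -0.001], [-0.001, -0.0, -1.0]]
wrist_force: [0.4, -0.1, 4.2]
width: 34.5
gripper_force: 30.5
```

>>> {"name": "move_arm", "arguments": {"motion": "0.03 0 0 -0.001 0 0 0;0.03 0 0 0 0 0 0"}}

```text
clock: 16.25
tool_pos: [549.6, -101.1, 116.9]
ee_rot: [[-0.909, 0.417, 0.002], [0.417, 0.909, -0.001], [-0.002, -0.0, -1.0]]
wrist_force: [-1.4, -0.2, 11.3]
width: 34.1
gripper_force: 30.6
```

>>> {"name": "move_arm", "arguments": {"motion": "0.03 0 0 -0.001 0 0 0;0.03 0 0 0 0 0 0"}}

```text
clock: 16.45
tool_pos: [549.7, -101.1, 116.8]
ee_rot: [[-0.909, 0.417, 0.002], [0.417, 0.909, -0.001], [-0.003, -0.0, -1.0]]
wrist_force: [-3.4, 0.9, 20.1]
width: 34.0
gripper_force: 30.6
```

>>> {"name": "move_arm", "arguments": {"motion": "0.03 0 0 0 0 0 0;0.03 0 0 0 0 0 0;0.03 0 0 0 0 0 0;0.03 0 0 0 0 0 0;0.03 0 0 0 0 0 0"}}

```text
clock: 16.95
tool_pos: [549.7, -101.1, 116.8]
ee_rot: [[-0.909, 0.417, 0.002], [0.417, 0.909, -0.001], [-0.003, -0.0, -1.0]]
wrist_force: [-3.2, -0.2, 19.1]
width: 34.6
gripper_force: 30.6
```

Run:
```python
from h import *
S,K,M=cam("side");save("s9.png",np.clip(cv2.resize(S[120:220,315:415],(500,500),interpolation=2).astype(float)*2,0,255).astype(np.uint8))
```

```text
(no output)
```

View pics/s9.png

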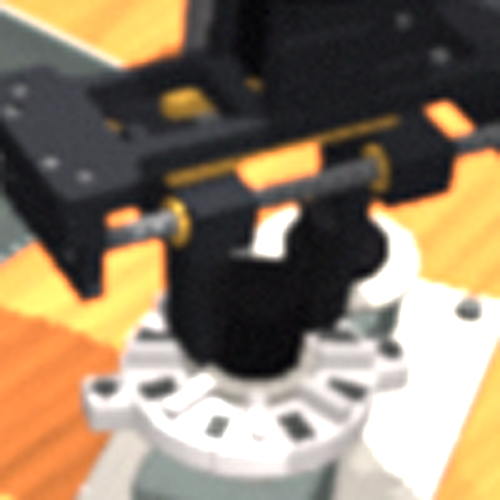

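The side view shows the cap down on the seat. The frame lug at about (336,198) is where it was before, so the post has not sunk, and the push holds at 19 N.

```bash
python3 -c "
from plant import bot
print(bot.finish_job())"
```

```text
the job is handed in; nothing more can be done
None
```

The knob is locked at its stop and the 35 mm cap clicked home on its seat. I handed the job in at about 17 s with the gripper still pressing at about 19 N and the post not sunk; the verdict was not shown.

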